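# Clamp the shaker's control unit and refit its push knob

## Task

The shaker's speed-control unit stands loosely in the small vise on the lab bench. Crank the vise until its jaw grips the unit tightly, then put the black control knob onto the unit's D-shaped shaft, turned so that the two flats match, fully home. Push the knob and shaft all the way in against the spring and finish while still holding it pushed in, with the unit still gripped, and leave the other things on the bench where they are.

Things in the scene. Friction and masses are not known exactly. Their poses are not given: they have to be found in the camera images.
- vise: small blue machine vise bolted to the bench; origin at bench height under the middle between its jaws. Its y axis runs along the screw from the crank end (-y) to the fixed jaw (+y), z up. Base 90 mm wide (x), ears to 69 mm either side, y = -127 to 78 mm. Fixed jaw's face at y = 32 mm; jaw tops 84 mm, guideways under the unit 42 mm above the bench
- jaw: the moving jaw of the vise, 86 mm wide; origin at the middle of its clamping face at the height of the screw (60 mm). It slides along the vise's y axis, 1.6 mm per radian of the crank (10 mm a turn)
- crank (a joint): angle q of the vise crank, rad, -2.5 to 2.6: 0 with the handle straight above the screw, growing clockwise seen from the crank end, which closes the jaw (handle 38 sin q mm along the vise's x from the screw axis, 38 cos q mm above it). The unit is touched at 0.3 to 0.8, caught between both jaws at about 1.4, tightly gripped at about 2.2. Stiff: 5 N at the handle, 7 N when tight; stays where left
- crank_handle (a point): middle of the black crank handle, a freely spinning sleeve 18 mm in diameter, 54 mm long, parallel to the screw. It circles at 38 mm radius about the screw axis, which is 60 mm above the bench, at y = -176.5 mm in the vise's frame. On the vise's side the crank arm begins 31 mm and the end of its hub 25 mm from this point; the other sides are free
- unit: loose light-grey control unit, 64 x 64 x 50 mm high with an aluminium top plate and a D-shaft standing up from the middle of it; origin at the centre of its underside, z up; it stands on the guideways between the jaws
- shaft_seat (a point): centre of the top of the dark collar (26 mm diameter, 10 mm above the unit's top plate) on which the knob's underside seats; turns and sinks with the shaft. x points from the axis to the shaft's flat, where the collar has a red mark; z up. The shaft stands 16 mm above it: 12 mm diameter, flat 2.5 mm from the axis, tip chamfered 2 mm. Turning the shaft takes 0.06 N m
- plunger (a joint): how far the shaft is pushed into the unit, m: 0 out, 0.004 fully in. A spring returns it: 3 N to start it moving, 9 N when fully in
- knob_center (a point): centre of the loose black control knob, half-way up: 44 mm diameter, 34 mm high, upright, about 45 g, ribbed. x points along the red pointer line on its top, which lies over the bore's flat; z up. D-bore underneath: 18 mm deep, 14 mm diameter, flat 3.4 mm from the axis, chamfered mouth. Grip at any yaw; gripped 24 mm above its underside the fingertips clear bench and unit
- jar: bystander: amber jar, 50 mm diameter, 62 mm high; it and the knob stand one on the left and one on the right of the vise
- screwdriver: bystander: orange screwdriver, 180 mm long, lying on the bench
- dish: bystander: glass dish, 90 mm diameter, 16 mm high
- bottle: bystander: white bottle with green cap, 68 mm diameter, 150 mm high
- beaker: bystander: glass beaker, 70 mm diameter, 90 mm high
- rack: bystander: blue tube rack, 70 x 200 x 60 mm
- spanner: bystander: spanner, 150 mm long, lying on the bench

How it is judged:
By the outcome, as a careful person would: the job done as asked, in the order asked, and still so for the second after the job is handed in, while the arm keeps its last pose, push and grip.
It also fails if it takes over 58 s, if anything falls off the work surface, if the arm or the gripper's body presses on something with over 40 N, if the wrist force passes 120 N, or if a joint passes its speed limit or range.

## Robot

A 7-joint arm with a two-finger parallel gripper is mounted at the origin on the work surface. World frame = base frame: x ahead of the robot, y to its left, z up, the work surface at z = 0. Lengths are in m, angles in rad, forces in N, time in s.
With the tool pointing down it reaches from about 0.425 to 0.825 m from the base axis. Payload 3.6 kg.
Tool frame: the origin (TCP) lies between the finger pads; the fingertips stand 19 mm ahead of it and the grasp point (between the pads) is the TCP; z points along the fingers, y is the direction in which the jaws open and shut (so a half turn about z gives the same grasp; the last joint's range is limited). The gripper opens to 85 mm and grips with 20 to 120 N. Pads are 22 mm wide; open, the fingers measure 114 mm over their backs; the gripper's body (76 mm by 85 mm) begins 54 mm behind the grasp point. The pads swing forward as they close: fully open they stand 13 mm farther back than shut.
Start: joints at [1.296, 0.615, -0.013, 1.423, 0.008, 1.103, -0.04], TCP at [0.16, -0.63, 0.226] pointing down, gripper open.
Joint ranges: [-3.12, 3.12], [-0.3, 2.06], [-1.34, 1.32], [0.26, 2.42], [-1.36, 4.5], [0.01, 1.98], [-2.84, 2.84]. Speed limits (rad/s): [2.79, 2.79, 3.14, 3.14, 3.14, 3.14, 3.14].

## Interface

Orientations are given as [roll, pitch, yaw] about the fixed x, y, z axes, in that order (R = Rz(yaw) Ry(pitch) Rx(roll)).
In Python, from cell import env gives the robot as it stands.
- The arm moves only by the tool drive_tool, never from a script. Its argument "rows" is a list that holds one entry, the list of rows, each a list of 6 numbers: the shift along the tool's x, y, z in m, then the turn, a rotation vector about the tool's x, y, z in units of 5 degrees (1.0 is 5 degrees). In form: [[[x, y, z, wx, wy, wz], ...]]. A call has 1 to 12 rows; each row is the pose to reach, as a shift and turn from the pose commanded when the call began, along the tool's axes at that moment; what a row does not reach only later rows make up. A row lasts 1/8 s, in which the tool goes at most 62.5 mm and 10.7 degrees, less where a joint would pass 70% of its speed; a pose out of reach is approached as far as the arm can. A call with a gripper value outside its range is refused whole. "claw" is the opening in per cent of the stroke, from 0 (shut) to 100 (fully open), set as the call begins (left out, the last holds). The fingers move at their own pace and stop on an object; the grip force is fixed at half the most. Time passes only in rows, so rows that repeat a pose let the fingers close. It gives the time, the measured TCP pose, the force and the opening at its end, in the units of the state.
- env.observe(): the state, without advancing time (a new reading comes with each control period).
- env.get_image(name): name is "side" or "top" or "wrist"; returns a dict with "image" (420x560x3 uint8, red, green, blue), "vfov" (degrees; the focal length in pixels is half the picture's height over the tangent of half this angle, whatever the lens; pixels are square), "cx", "cy" (the principal point, pixels), "view" (4x4, takes a point from world to camera coordinates); the wrist camera has in their place "hand_eye" (4x4, takes a point from camera to tool coordinates, whose origin is the TCP and whose axes are the flange's). Camera axes: x right, y down, z forward; pixel columns grow to the right and rows downward; lengths in m; the calibration is good to about 2 mm. A picture is of the moment at which its call begins: read the wrist's pose just before it. There is no depth.
- env.job_done(): hands the job in, once; it reports no verdict.
The state is a dict: "time_s": time; "qpos": joint angles; "qvel": joint speeds; "joint_torque": joint torques, N m; "eef_pos": TCP position; "tcp_rot": TCP orientation; "force": force on the tool from outside, world axes, zero at the start; "wrist_torque": the same for the moment, N m; "width": finger opening in m.
Only numpy, scipy, OpenCV 4.12 (cv2) and the standard library are available. Lean on these libraries where they do the work, as an engineer would, in place of code of your own. Each camera call takes 0.05 s, during which the arm holds its last target.

## Working session

There is one attempt and no reset: what is moved stays moved. The work goes in short steps, Python scripts to look and compute and a tool call to move; the robot and the scene stay as the last step left them, time stands still between calls to the robot, and variables do not carry over. Pictures are saved under pics/ and viewed, and the job is handed in when it is done.

Besides the shell and the picture viewer there is one more tool, called as name([rows], argument=value, ...), one row to a line, values as JSON. drive_tool: Moves the arm, as the interface text tells. Its arguments: {"type":"object","properties":{"rows":{"type":"array"},"claw":{"type":"number"}},"required":["rows"]}

```bash
ls; mkdir -p pics
python3 - <<'E'
from cell import env
import cv2
s=env.observe(); print(s)
for n in ["side","top","wrist"]:
    d=env.get_image(n); cv2.imwrite(f"pics/{n}0.png",d["image"][:,:,::-1])
    print(n,{k:v for k,v in d.items() if k!="image"})
E
```

```text
pics
{'time_s': 0.0, 'qpos': array([ 1.29545789,  0.61594809, -0.01262418,  1.4249548 ,  0.0081073 ,
        1.103391  , -0.04041403]), 'qvel': array([ 0.00038984, -0.00042364, -0.00033272, -0.00083586, -0.00015035,
        0.0004303 ,  0.00072584]), 'joint_torque': array([ 7.94841731e-05, -4.69214952e+01,  2.59262715e-01, -1.71033061e+01,
        9.99513228e-03,  9.78975993e-03, -1.81188091e-05]), 'eef_pos': array([ 0.15989307, -0.62919764,  0.22440089]), 'tcp_rot': array([-3.13894204e+00,  4.18450335e-05,  2.48901065e-01]), 'force': array([ 0.51096824, -0.36810856,  0.18941283]), 'wrist_torque': array([0.01660921, 0.01945583, 0.00508494]), 'width': 0.08543874502093723}
side {'vfov': 51.71390289538326, 'cx': 282.4869893676968, 'cy': 213.31225509419525, 'view': array([[-0.95700713, -0.29001543,  0.00532931,  0.54620761],
       [-0.22619528,  0.73465661, -0.63962127,  0.2373677 ],
       [ 0.18158482, -0.61332758, -0.76867173,  1.03076754],
       [ 0.        ,  0.        ,  0.        ,  1.        ]])}
top {'vfov': 55.11179601429318, 'cx': 279.1666861063515, 'cy': 205.27954329624424, 'view': array([[-1.04989398e-03, -9.99813142e-01, -1.93022942e-02,
        -3.49156221e-02],
       [-9.92916167e-01,  3.33561718e-03, -1.18770192e-01,
         6.00974535e-01],
       [ 1.18812384e-01,  1.90408639e-02, -9.92734135e-01,
         1.19088131e+00],
       [ 0.00000000e+00,  0.00000000e+00,  0.00000000e+00,
         1.00000000e+00]])}
wrist {'vfov': 63.40326437395968, 'cx': 277.47126779785276, 'cy': 210.29305849066267, 'hand_eye': array([[ 5.99614775e-04, -9.46298924e-01, -3.23292416e-01,
         8.42758726e-02],
       [ 9.99999384e-01,  2.65601503e-04,  1.07727856e-03,
        -4.03609266e-04],
       [-9.33560595e-04, -3.23292863e-01,  9.46298501e-01,
        -1.47917472e-01],
       [ 0.00000000e+00,  0.00000000e+00,  0.00000000e+00,
         1.00000000e+00]])}
```

View pics/side0.png

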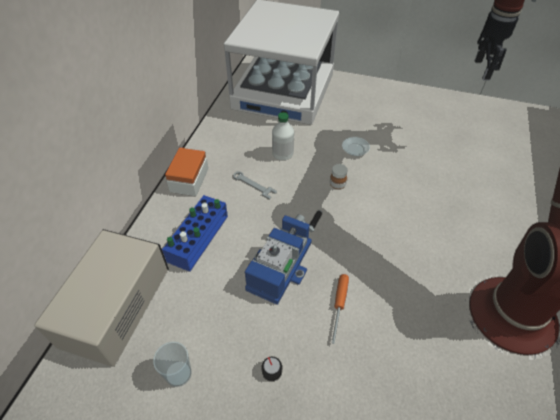

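View pics/top0.png

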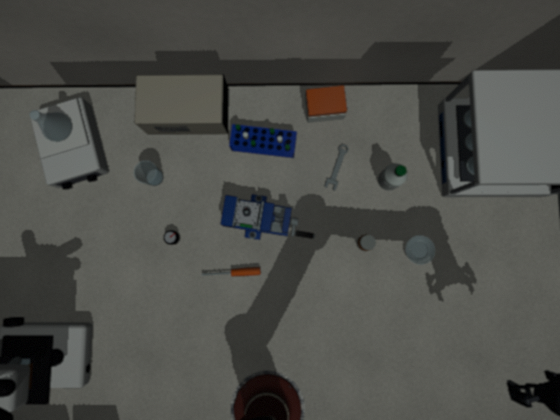

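View pics/wrist0.png

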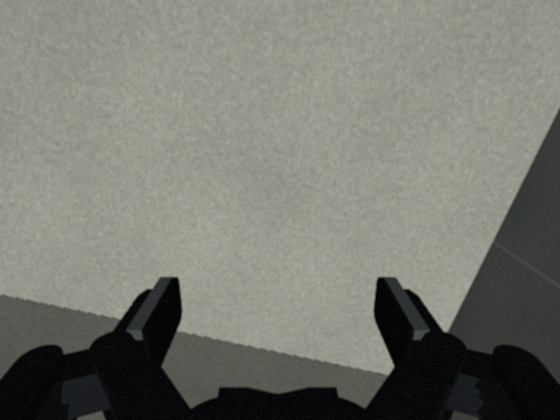

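The pictures show the vise at top (257,215) with the crank handle at (306,235), the knob at (171,237) and the jar at (367,242).

```bash
cat > h.py <<'E'
import numpy as np, cv2
from scipy.spatial.transform import Rotation as R
def pose(s):
    T=np.eye(4); T[:3,:3]=R.from_euler('xyz',s['tcp_rot']).as_matrix(); T[:3,3]=s['eef_pos']; return T
def cam(d,T=None):
    "returns camera->world"
    return np.linalg.inv(d['view']) if 'view' in d else T@d['hand_eye']
def foc(d): return d['image'].shape[0]/2/np.tan(np.radians(d['vfov'])/2)
def ray(d,C,u,v):
    f=foc(d); r=C[:3,:3]@np.array([(u-d['cx'])/f,(v-d['cy'])/f,1.]); return C[:3,3],r/np.linalg.norm(r)
def onz(d,C,u,v,z):
    o,r=ray(d,C,u,v); return o+r*(z-o[2])/r[2]
def proj(d,C,p):
    q=np.linalg.inv(C)@np.append(p,1); f=foc(d); return q[0]/q[2]*f+d['cx'],q[1]/q[2]*f+d['cy']
def tri(a,b):
    A=np.zeros((3,3));B=np.zeros(3)
    for o,r in (a,b):
        P=np.eye(3)-np.outer(r,r);A+=P;B+=P@o
    x=np.linalg.solve(A,B); return x,[np.linalg.norm((np.eye(3)-np.outer(r,r))@(x-o)) for o,r in (a,b)]
def grab(env,n,name):
    s=env.observe(); d=env.get_image(n); cv2.imwrite(f"pics/{name}.png",d['image'][:,:,::-1]); T=pose(s)
    import pickle; pickle.dump((d,T),open(f"pics/{name}.pkl","wb")); return d,cam(d,T)
def load(name):
    import pickle; d,T=pickle.load(open(f"pics/{name}.pkl","rb")); return d,cam(d,T)
def shift(s,p): # world target -> tool axes
    T=pose(s); return T[:3,:3].T@(np.asarray(p)-T[:3,3])
E
python3 - <<'E'
from cell import env
from h import *
t,C=grab(env,"top","top1"); s,S=grab(env,"side","side1")
for n,u,v,z in [("handle",306,235,.09),("knobtop",171,237,.034),("jar",367,242,.062),("unit",247,212,.1)]:
    print(n,onz(t,C,u,v,z))
print("handle tri",tri(ray(t,C,306,235),ray(s,S,316,219)))
print("unit tri",tri(ray(t,C,247,212),ray(s,S,275,251)))
print("knob tri",tri(ray(t,C,171,237),ray(s,S,272,365)))
c=cv2.resize(t['image'][180:260,150:390],None,fx=3.3,fy=3.3,interpolation=cv2.INTER_CUBIC)
cv2.imwrite("pics/tc.png",c[:,:,::-1])
c=cv2.resize(s['image'][190:390,220:380],None,fx=3,fy=3,interpolation=cv2.INTER_CUBIC)
cv2.imwrite("pics/sc.png",c[:,:,::-1])
E
```

```text
handle [ 0.50785811 -0.11453048  0.09      ]
knobtop [0.50511747 0.29258414 0.034     ]
jar [ 0.48826202 -0.29459123  0.062     ]
unit [0.57396288 0.05534645 0.1       ]
handle tri (array([ 0.51113439, -0.11722108,  0.03151226]), [np.float64(0.0006310817976614304), np.float64(0.0006310817976615304)])
unit tri (array([0.57382039, 0.05593125, 0.09270764]), [np.float64(0.0008988497608699762), np.float64(0.0008988497608701543)])
knob tri (array([0.50516338, 0.29463718, 0.02675872]), [np.float64(0.0002528824026509165), np.float64(0.00025288240265092476)])
```

View pics/tc.png

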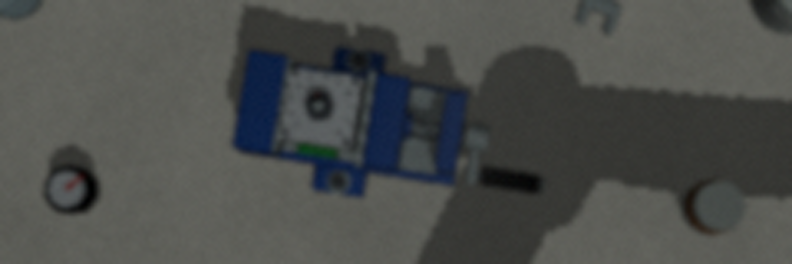

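View pics/sc.png

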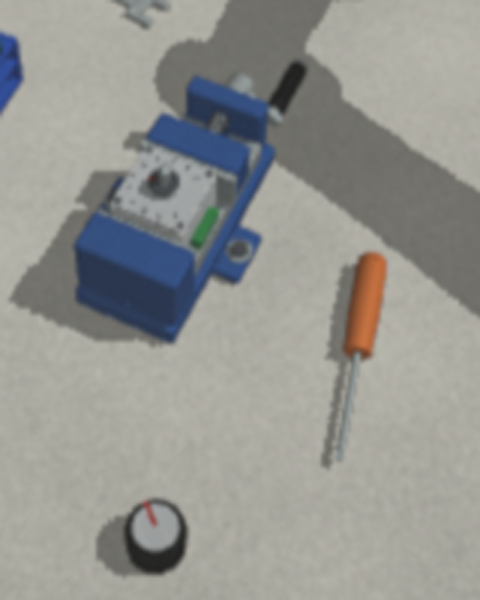

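Run:
```python
from cell import env
from h import *
s=env.observe(); print(shift(s,[.51,-.115,.24]), s['time_s'])
```

```text
[ 0.46597982 -0.41260203 -0.01445157] 0.25
```

drive_tool([
  [[0.466,-0.413,-0.015,0,0,-13.5],[0.466,-0.413,-0.015,0,0,-13.5],[0.466,-0.413,-0.015,0,0,-13.5],[0.466,-0.413,-0.015,0,0,-13.5],[0.466,-0.413,-0.015,0,0,-13.5],[0.466,-0.413,-0.015,0,0,-13.5],[0.466,-0.413,-0.015,0,0,-13.5],[0.466,-0.413,-0.015,0,0,-13.5],[0.466,-0.413,-0.015,0,0,-13.5],[0.466,-0.413,-0.015,0,0,-13.5],[0.466,-0.413,-0.015,0,0,-13.5],[0.466,-0.413,-0.015,0,0,-13.5]],
])

```text
time_s: 1.75
eef_pos: [0.5095, -0.1155, 0.2404]
tcp_rot: [-3.141, 0.001, 1.427]
force: [-0.4, -0.6, -0.2]
width: 0.0854
```

Run:
```python
from cell import env
from h import *
s=env.observe(); print(s['eef_pos'],s['tcp_rot'],s['qpos'],s['force'])
grab(env,"wrist","w1")
```

```text
[ 0.50953533 -0.11554516  0.24035738] [-3.14063166e+00  1.02141772e-03  1.42683332e+00] [ 0.47102318  0.42890279 -0.42172386  1.76004047  0.2052551   0.99703198
 -0.1730313 ] [-0.4398524  -0.56603727 -0.21201787]
```

View pics/w1.png

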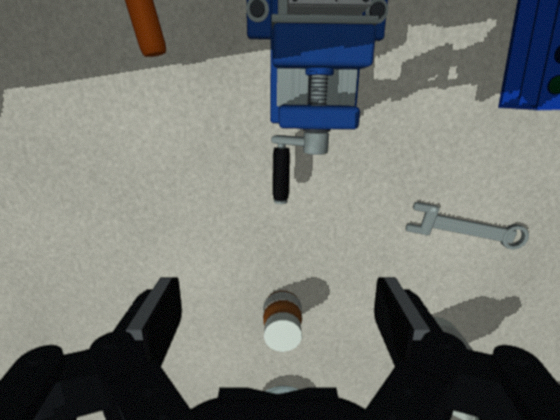

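Run:
```python
from h import *
d,C=load("w1"); s,S=load("side1"); t,TT=load("top1")
for z in (.05,.06,.07): print(z,[onz(d,C,*p,z).round(4) for p in [(282,148),(281,201),(281,175),(317,153)]])
print(tri(ray(d,C,281,175),ray(s,S,316.3,219.7)),tri(ray(d,C,281,175),ray(t,TT,304.8,234.5)))
c=cv2.resize(d['image'][0:220,200:440],None,fx=2.7,fy=2.7,interpolation=cv2.INTER_CUBIC);cv2.imwrite("pics/w1c.png",c[:,:,::-1])
print(proj(d,C,[.509,-.09,.06]))
```

```text
0.05 [array([ 0.5194, -0.0835,  0.05  ]), array([ 0.5107, -0.1377,  0.05  ]), array([ 0.5146, -0.1103,  0.05  ]), array([ 0.5531, -0.0933,  0.05  ])]
0.06 [array([ 0.5195, -0.0819,  0.06  ]), array([ 0.5111, -0.1346,  0.06  ]), array([ 0.5148, -0.108 ,  0.06  ]), array([ 0.5522, -0.0915,  0.06  ])]
0.07 [array([ 0.5196, -0.0804,  0.07  ]), array([ 0.5114, -0.1315,  0.07  ]), array([ 0.5151, -0.1057,  0.07  ]), array([ 0.5513, -0.0897,  0.07  ])]
(array([ 0.51233475, -0.11538536,  0.03031943]), [np.float64(0.001869795722968327), np.float64(0.001869795722968233)]) (array([ 0.51309251, -0.11407268,  0.03189067]), [np.float64(0.0011582728665767172), np.float64(0.0011582728665765808)])
(np.float64(272.44306784191605), np.float64(157.8157996571414))
```

View pics/w1c.png

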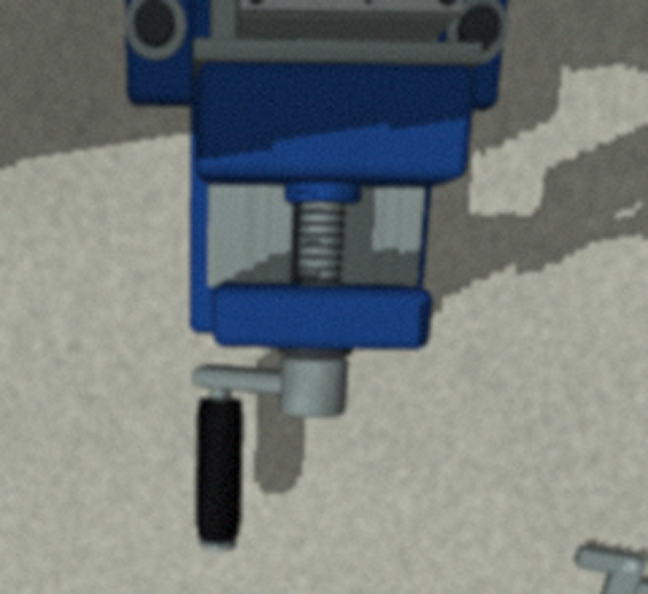

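drive_tool([
  [[-0.04,0.07,0.05,0,0,0],[-0.04,0.07,0.05,0,0,0],[-0.04,0.07,0.05,0,0,0],[-0.04,0.07,0.05,0,0,0]],
])

```text
time_s: 2.3
eef_pos: [0.5726, -0.165, 0.191]
tcp_rot: [-3.141, -0.0, 1.425]
force: [0.1, 0.3, 0.1]
width: 0.0854
```

Run:
```python
from cell import env
from h import *
s=env.observe(); print(s['eef_pos'],s['tcp_rot'],s['qvel'].round(3))
d,C=grab(env,"wrist","w2")
c=cv2.resize(d['image'][0:250,100:400],None,fx=2.4,fy=2.4,interpolation=cv2.INTER_CUBIC);cv2.imwrite("pics/w2c.png",c[:,:,::-1])
```

```text
[ 0.57262681 -0.16503965  0.19098563] [-3.14107895e+00 -2.33525054e-04  1.42544987e+00] [-0.014 -0.019 -0.017  0.001  0.002 -0.004  0.001]
```

View pics/w2c.png

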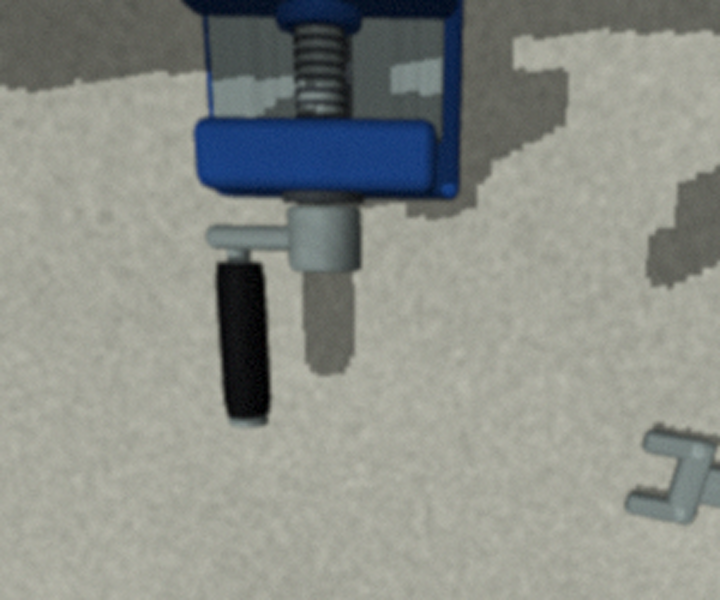

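Run:
```python
from h import *
d,C=load("w1"); e,E=load("w2")
for n,a,b in [("in",(281.5,148.1),(200,109.6)),("out",(280.7,201),(202.9,173.3)),("mid",(281.1,174),(201.5,140.5)),("hub",(315.9,153.7),(235.4,112.5))]:
    print(n,tri(ray(d,C,*a),ray(e,E,*b)))
# vise frame features: blue segmentation for yaw: screw plate edges
for n in ("w1","w2"):
    d,C=load(n); hsv=cv2.cvtColor(d['image'],cv2.COLOR_RGB2HSV)
    k=cv2.inRange(d['image'],(0,0,0),(45,45,45)); 
    cs,_=cv2.findContours(k,cv2.RETR_EXTERNAL,cv2.CHAIN_APPROX_NONE)
    for c in cs:
        if 300<cv2.contourArea(c)<4000: print(n,cv2.minAreaRect(c),cv2.contourArea(c))
```

```text
in (array([ 0.51880925, -0.08504545,  0.03920766]), [np.float64(8.229349585536296e-05), np.float64(8.229349585540548e-05)])
out (array([ 0.51056825, -0.13865061,  0.04481705]), [np.float64(0.0006785507446621692), np.float64(0.0006785507446621536)])
mid (array([ 0.51494663, -0.11061564,  0.04219278]), [np.float64(0.0005383265060584407), np.float64(0.0005383265060583761)])
hub (array([ 0.55096089, -0.09109697,  0.06375508]), [np.float64(0.0003141477905250153), np.float64(0.0003141477905252429)])
w1 ((280.4999694824219, 173.99998474121094), (51.99999237060547, 14.999998092651367), 90.0) 722.5
w2 ((201.03614807128906, 141.2231903076172), (64.26971435546875, 19.026233673095703), 87.1375961303711) 1101.5
w2 ((538.0, 22.0), (28.0, 42.0), 90.0) 637.5
w2 ((257.6154479980469, 19.098447799682617), (45.84004211425781, 71.99671173095703), 70.20112609863281) 582.5
```

Run:
```python
from cell import env
from h import *
s=env.observe(); print(s['eef_pos'],shift(s,[.514,-.117,.13]),shift(s,[.514,-.117,.042]))
```

```text
[ 0.5728755  -0.16447355  0.19148226] [ 0.03850283 -0.06511515  0.06146284] [ 0.03848394 -0.06515258  0.14946283]
```

drive_tool([
  [[0.0385,-0.065,0.03,0,0,0.1],[0.0385,-0.065,0.06,0,0,0.1],[0.0385,-0.065,0.06,0,0,0.1],[0.0385,-0.065,0.1,0,0,0.1],[0.0385,-0.065,0.13,0,0,0.1],[0.0385,-0.065,0.1495,0,0,0.1],[0.0385,-0.065,0.1495,0,0,0.1],[0.0385,-0.065,0.1495,0,0,0.1]],
], claw=62)

```text
time_s: 3.35
eef_pos: [0.5167, -0.1177, 0.0428]
tcp_rot: [3.138, 0.0, 1.418]
force: [-0.4, -0.7, -0.7]
width: 0.0529
```

Run:
```python
from cell import env
from h import *
d,C=grab(env,"wrist","w3"); s=env.observe(); print(s['eef_pos'],s['force'])
for z in (.038,.042,.046):
  a=proj(d,C,[.5149,-.1108,z]); print(a)
```

```text
[ 0.51648836 -0.11758188  0.04283286] [-0.91289833 -0.30304167  0.01293735]
(np.float64(270.06965704843776), np.float64(258.0276656251946))
(np.float64(269.932315095307), np.float64(261.77507379537974))
(np.float64(269.78855723066494), np.float64(265.6975416517541))
```

View pics/w3.png

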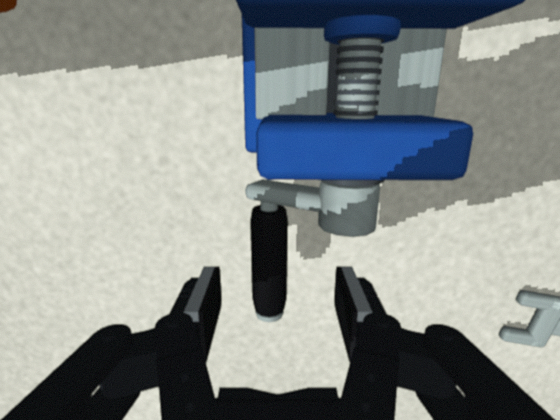

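drive_tool([
  [[0,-0.0015,0,0,0,0],[0,-0.002,0,0,0,0],[0,-0.002,0,0,0,0],[0,-0.002,0,0,0,0],[0,-0.002,0,0,0,0],[0,-0.002,0,0,0,0]],
], claw=5)

```text
time_s: 4.15
eef_pos: [0.5136, -0.1169, 0.0417]
tcp_rot: [3.14, 0.0, 1.418]
force: [-0.6, -0.2, 5.0]
width: 0.0043
```

Run:
```python
from cell import env
from h import *
s=env.observe(); print(s['eef_pos'],s['tcp_rot'],s['force'],s['wrist_torque'],s['width'])
```

```text
[ 0.51355943 -0.11692155  0.04166544] [3.13982903e+00 2.80770775e-05 1.41821310e+00] [-0.61802034 -0.16426003  4.95616593] [-0.09585531 -0.03733056 -0.03414844] 0.004348191990720982
```

Run:
```python
from cell import env
from h import *
d,C=grab(env,"wrist","w4"); s,S=grab(env,"side","s4")
c=cv2.resize(s['image'][150:300,230:380],None,fx=4,fy=4,interpolation=cv2.INTER_CUBIC);cv2.imwrite("pics/s4c.png",c[:,:,::-1])
```

```text
(no output)
```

View pics/w4.png

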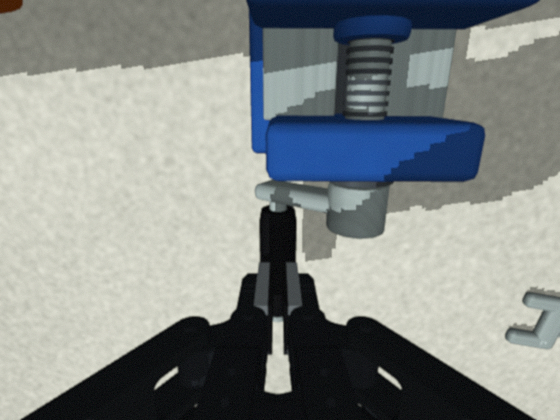

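View pics/s4c.png

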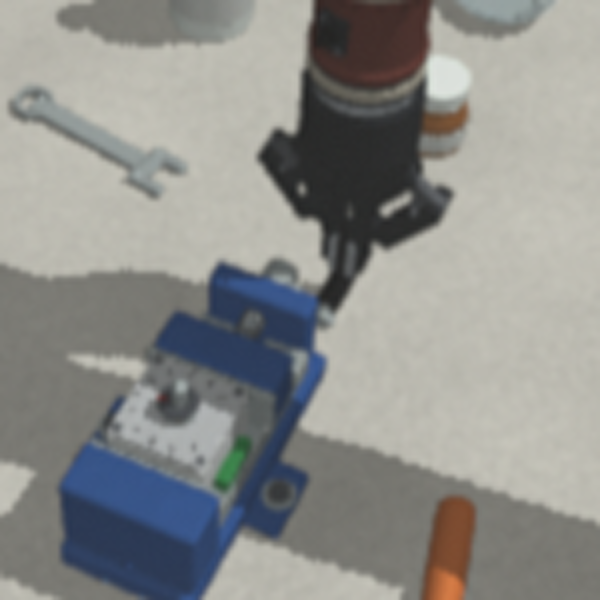

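Run:
```python
from cell import env
from h import *
d,C=load("w4"); s=env.observe(); T=pose(s)
print(proj(d,C,T[:3,3]), proj(d,C,(T@[0,0,.019,1])[:3]))
a,A=load("w1"); b,B=load("w2"); c,Cc=load("w3")
# w3 handle ends: (268,206),(268,318); w4 inner end (278,207)
print(tri(ray(a,A,281.5,148.1),ray(c,Cc,269,207)),tri(ray(a,A,280.7,201),ray(c,Cc,269,317)))
print(tri(ray(b,B,200,109.6),ray(c,Cc,269,207)),tri(ray(b,B,202.9,173.3),ray(c,Cc,269,317)))
p=d['image'][190:380,190:370];cv2.imwrite("pics/w4c.png",cv2.resize(np.clip(p.astype(float)*2.5,0,255).astype(np.uint8),None,fx=3,fy=3,interpolation=cv2.INTER_CUBIC)[:,:,::-1])
```

```text
(np.float64(275.6703390897494), np.float64(274.5432862778987)) (np.float64(275.84493345013095), np.float64(257.0102080016556))
(array([ 0.51848992, -0.08600572,  0.03281918]), [np.float64(0.00021685149651271818), np.float64(0.00021685149651264518)]) (array([ 0.51019389, -0.13851079,  0.04717351]), [np.float64(0.0001405960002809864), np.float64(0.00014059600028099113)])
(array([ 0.51836166, -0.08492604,  0.03619911]), [np.float64(0.0001891411887851446), np.float64(0.00018914118878534582)]) (array([ 0.51091291, -0.13767169,  0.0478424 ]), [np.float64(0.0007814516443267842), np.float64(0.0007814516443268642)])
```

View pics/w4c.png

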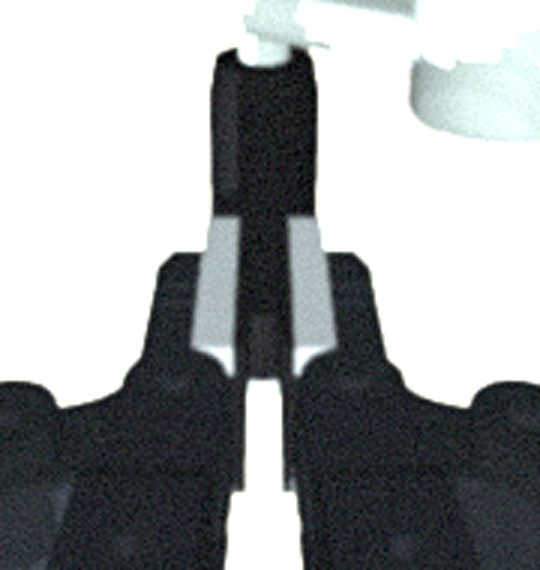

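Run:
```python
from h import *
d,C=load("w4"); import pickle; T=pickle.load(open("pics/w4.pkl","rb"))[1]
for x in (-.011,.011):
  for z in (.019,.01,0,-.01,-.02): print(x,z,np.round(proj(d,C,(T@[x,.004,z,1])[:3]),1))
```

```text
-0.011 0.019 [283.1 274.8]
-0.011 0.01 [283.4 283.4]
-0.011 0 [283.7 293.9]
-0.011 -0.01 [284.  305.6]
-0.011 -0.02 [284.5 318.8]
0.011 0.019 [283.3 238.4]
0.011 0.01 [283.6 245.5]
0.011 0 [284.  254.3]
0.011 -0.01 [284.4 264.1]
0.011 -0.02 [284.8 275.2]
```

drive_tool([
  [[0,0,0,0,0,0],[0,0,0,0,0,0],[0,0,0.004,0,0,0],[0,0,0.01,0,0,0],[0,0,0.01,0,0,0],[0,0,0.01,0,0,0]],
], claw=62)

```text
time_s: 5.0
eef_pos: [0.5127, -0.1167, 0.031]
tcp_rot: [-3.141, -0.0, 1.418]
force: [-0.6, -0.2, 0.5]
width: 0.0531
```

Run:
```python
from cell import env
from h import *
d,C=grab(env,"wrist","w5"); s=env.observe(); print(s['eef_pos'],s['force'],s['width'])
p=d['image'][150:350,150:400];cv2.imwrite("pics/w5c.png",cv2.resize(np.clip(p.astype(float)*2,0,255).astype(np.uint8),None,fx=3,fy=3,interpolation=cv2.INTER_CUBIC)[:,:,::-1])
```

```text
[ 0.51282768 -0.11675565  0.03111112] [0.41312592 0.72907631 1.23359399] 0.052729100185523674
```

View pics/w5c.png

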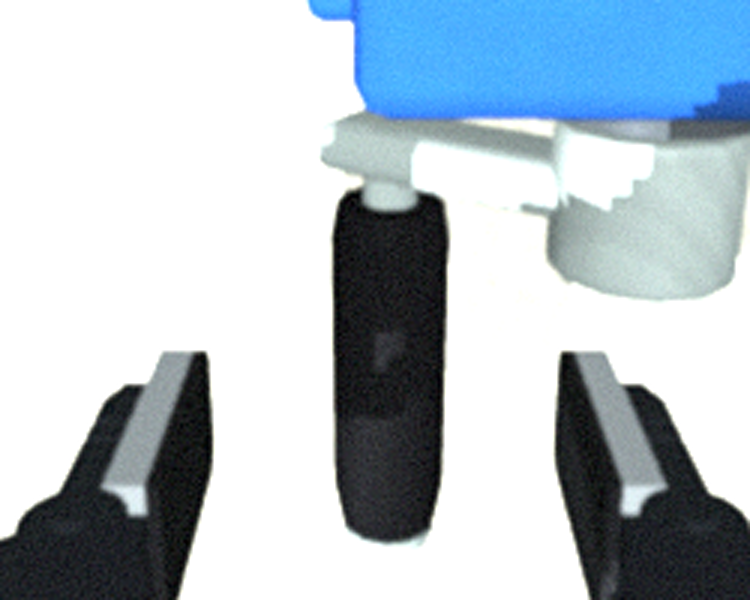

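drive_tool([
  [[0,0,0.003,0,0,0],[0,0,0.006,0,0,0],[0,0.0005,0.009,0,0,0],[0,0.0005,0.009,0,0,0]],
])

```text
time_s: 5.55
eef_pos: [0.5131, -0.1168, 0.0218]
tcp_rot: [-3.141, -0.0, 1.418]
force: [0.0, 0.3, -0.2]
width: 0.0531
```

Run:
```python
from cell import env
from h import *
d,C=grab(env,"wrist","w6"); s=env.observe(); print(s['eef_pos'],s['force'],s['width'])
p=d['image'][150:350,150:400];cv2.imwrite("pics/w6c.png",cv2.resize(np.clip(p.astype(float)*2,0,255).astype(np.uint8),None,fx=3,fy=3,interpolation=cv2.INTER_CUBIC)[:,:,::-1])
s,S=grab(env,"side","s6")
c=cv2.resize(s['image'][150:300,230:380],None,fx=4,fy=4,interpolation=cv2.INTER_CUBIC);cv2.imwrite("pics/s6c.png",np.clip(c[:,:,::-1].astype(float)*1.6,0,255))
```

```text
[ 0.5131842  -0.11682916  0.02196948] [ 0.09230383 -0.13648813  0.92306707] 0.053024546105910834[ WARN:0@1.695] global loadsave.cpp:1063 imwrite_ Unsupported depth image for selected encoder is fallbacked to CV_8U.
```

View pics/w6c.png

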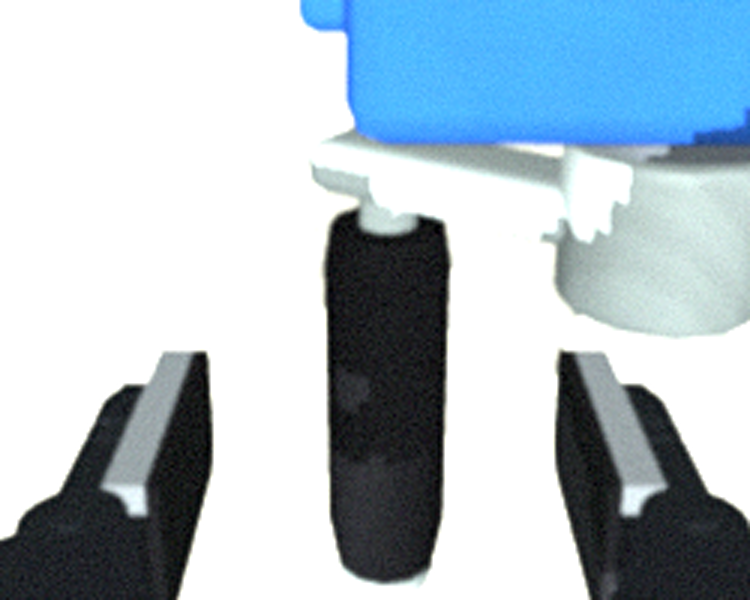

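View pics/s6c.png

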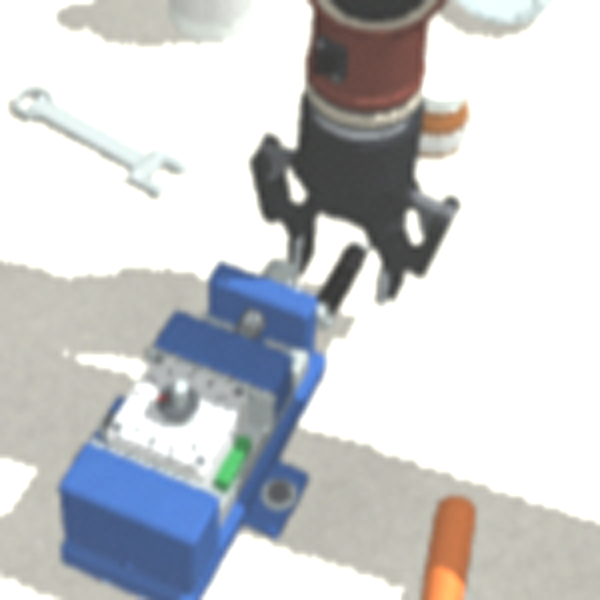

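Run:
```python
from h import *
s,S=load("s6")
for x in (.47,.475,.48,.485,.49):
    o,r=ray(s,S,326.5,224); print("R",o+r*(x-o[0])/r[0])
for z in (0,.01,.02,.03,.04,.05):
    print(z,"R",onz(s,S,326.5,224,z).round(4),"Lf",onz(s,S,303,216,z).round(4), proj(s,S,[.513-.034,-.112,z]),proj(s,S,[.513+.034,-.122,z]))
```

```text
R [ 0.47       -0.02396391  0.13785065]
R [ 0.475      -0.06360117  0.08810892]
R [ 0.48       -0.10323842  0.03836719]
R [ 0.485      -0.14287568 -0.01137454]
R [ 0.49       -0.18251294 -0.06111627]
0 R [ 0.4839 -0.1338  0.    ] Lf [ 0.5536 -0.1424  0.    ] (np.float64(326.4161889685606), np.float64(230.3819295527619)) (np.float64(303.3829283357438), np.float64(221.94686529234315))
0.01 R [ 0.4829 -0.1258  0.01  ] Lf [ 0.5519 -0.1343  0.01  ] (np.float64(326.72224435187724), np.float64(228.14201202377996)) (np.float64(303.53637659673393), np.float64(219.68736767490446))
0.02 R [ 0.4818 -0.1179  0.02  ] Lf [ 0.5501 -0.1262  0.02  ] (np.float64(327.0323175469705), np.float64(225.87268946709003)) (np.float64(303.6918079881844), np.float64(217.3986688236335))
0.03 R [ 0.4808 -0.1099  0.03  ] Lf [ 0.5484 -0.1182  0.03  ] (np.float64(327.3464881936948), np.float64(223.5733790250928)) (np.float64(303.84926120442486), np.float64(215.08019897159411))
0.04 R [ 0.4798 -0.1019  0.04  ] Lf [ 0.5466 -0.1101  0.04  ] (np.float64(327.6648380507003), np.float64(221.24348233342852)) (np.float64(304.00877595303336), np.float64(212.7313734319519))
0.05 R [ 0.4788 -0.094   0.05  ] Lf [ 0.5449 -0.1021  0.05  ] (np.float64(327.987451066367), np.float64(218.8823850018329)) (np.float64(304.170392988221), np.float64(210.35159210639114))
```

drive_tool([
  [[0,0.001,0,0,0,0],[0,0.001,0,0,0,0],[0,0.001,0,0,0,0],[0,0.001,0,0,0,0],[0,0.001,0,0,0,0]],
], claw=5)

```text
time_s: 6.28
eef_pos: [0.5138, -0.117, 0.0222]
tcp_rot: [-3.141, 0.0, 1.418]
force: [-1.7, -0.5, 3.1]
width: 0.0154
```

Run:
```python
from cell import env
from h import *
d,C=grab(env,"wrist","w7"); s=env.observe(); print(s['eef_pos'],s['tcp_rot'],s['force'],s['wrist_torque'],s['width'])
p=d['image'][150:350,150:400];cv2.imwrite("pics/w7c.png",cv2.resize(np.clip(p.astype(float)*2,0,255).astype(np.uint8),None,fx=3,fy=3,interpolation=cv2.INTER_CUBIC)[:,:,::-1])
```

```text
[ 0.51378978 -0.11703568  0.02221886] [-3.14077444e+00  1.76094109e-04  1.41819961e+00] [-1.65525569  0.20433783  2.83497088] [ 0.09072985  0.50063073 -0.00739437] 0.015799416684362848
```

View pics/w7c.png

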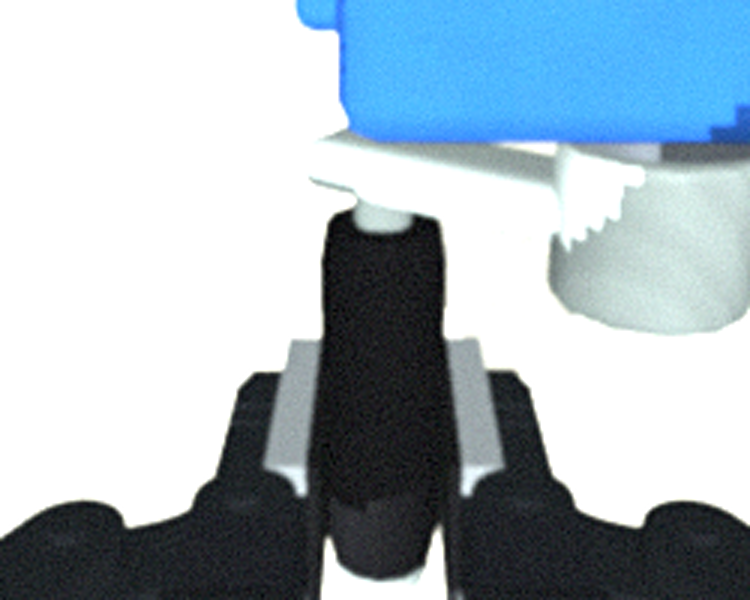

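```bash
cat > arc.py <<'E'
import sys; from h import *
q0,st,n=map(float,sys.argv[1:4]); L=.038
for i in range(1,int(n)+1):
    q=q0+st*i; print(f"[0, {L*(np.sin(q)-np.sin(q0)):.4f}, {-L*(np.cos(q)-np.cos(q0)):.4f}, 0, 0, 0],", end=" ")
print(q)
E
python3 arc.py -2.074 0.15 8
```

```text
[0, -0.0024, -0.0052, 0, 0, 0], [0, -0.0039, -0.0107, 0, 0, 0], [0, -0.0047, -0.0163, 0, 0, 0], [0, -0.0045, -0.0220, 0, 0, 0], [0, -0.0036, -0.0276, 0, 0, 0], [0, -0.0018, -0.0330, 0, 0, 0], [0, 0.0008, -0.0381, 0, 0, 0], [0, 0.0041, -0.0427, 0, 0, 0], -0.8739999999999999
```

drive_tool([
  [[0,-0.0024,-0.0052,0,0,0],[0,-0.0039,-0.0107,0,0,0],[0,-0.0047,-0.0163,0,0,0],[0,-0.0045,-0.022,0,0,0]],
])

```text
time_s: 6.82
eef_pos: [0.5074, -0.1161, 0.0438]
tcp_rot: [-3.137, 0.0, 1.419]
force: [-4.3, 0.7, -6.9]
width: 0.0158
```

Run:
```python
from cell import env
from h import *
d,C=grab(env,"wrist","w8"); s=env.observe(); print(s['eef_pos'],s['tcp_rot'],s['force'],s['wrist_torque'],s['width'])
```

```text
[ 0.50750954 -0.11612845  0.04452808] [-3.13701648e+00  6.63780896e-04  1.41848683e+00] [-5.4692007   1.231866   -3.98159221] [ 0.13834562  1.14046289 -0.03565438] 0.01580356300963446
```

View pics/w8.png

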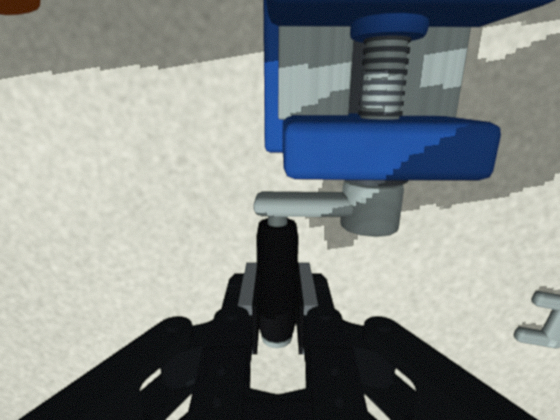

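```bash
python3 arc.py -1.474 0.17 12
```

```text
[0, 0.0012, -0.0063, 0, 0, 0], [0, 0.0034, -0.0124, 0, 0, 0], [0, 0.0066, -0.0180, 0, 0, 0], [0, 0.0107, -0.0230, 0, 0, 0], [0, 0.0156, -0.0272, 0, 0, 0], [0, 0.0212, -0.0305, 0, 0, 0], [0, 0.0272, -0.0328, 0, 0, 0], [0, 0.0335, -0.0341, 0, 0, 0], [0, 0.0399, -0.0343, 0, 0, 0], [0, 0.0463, -0.0334, 0, 0, 0], [0, 0.0525, -0.0314, 0, 0, 0], [0, 0.0582, -0.0284, 0, 0, 0], 0.5660000000000001
```

drive_tool([
  [[0,0.0012,-0.0063,0,0,0],[0,0.0034,-0.0124,0,0,0],[0,0.0066,-0.018,0,0,0],[0,0.0107,-0.023,0,0,0],[0,0.0156,-0.0272,0,0,0],[0,0.0212,-0.0305,0,0,0],[0,0.0272,-0.0328,0,0,0],[0,0.0335,-0.0341,0,0,0]],
])

```text
time_s: 7.88
eef_pos: [0.5405, -0.1215, 0.0808]
tcp_rot: [-3.137, 0.002, 1.418]
force: [-7.8, -0.1, 10.9]
width: 0.0154
```

Run:
```python
from cell import env
from h import *
d,C=grab(env,"wrist","w9"); s=env.observe(); print(s['eef_pos'],s['tcp_rot'],s['force'],s['wrist_torque'],s['width'])
```

```text
[ 0.54340988 -0.1218702   0.08121608] [3.14012421e+00 1.49013623e-03 1.41804933e+00] [-4.05807217 -0.05133905  7.37944169] [-0.00411724  0.96114605 -0.03981232] 0.015937143584959342
```

View pics/w9.png

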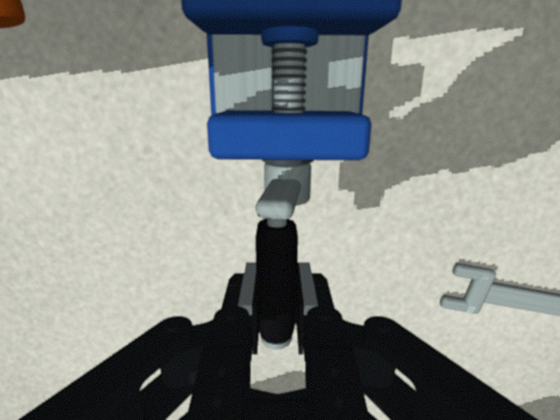

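```bash
python3 arc.py -0.07 0.17 10
```

```text
[0, 0.0065, 0.0001, 0, 0, 0], [0, 0.0128, 0.0013, 0, 0, 0], [0, 0.0188, 0.0035, 0, 0, 0], [0, 0.0244, 0.0068, 0, 0, 0], [0, 0.0294, 0.0109, 0, 0, 0], [0, 0.0336, 0.0158, 0, 0, 0], [0, 0.0369, 0.0214, 0, 0, 0], [0, 0.0392, 0.0274, 0, 0, 0], [0, 0.0404, 0.0337, 0, 0, 0], [0, 0.0406, 0.0402, 0, 0, 0], 1.6300000000000001
```

drive_tool([
  [[0,0.0065,-0.002,0,0,0],[0,0.0128,-0.001,0,0,0],[0,0.0188,0.001,0,0,0],[0,0.0244,0.0043,0,0,0],[0,0.0294,0.0084,0,0,0],[0,0.0336,0.0133,0,0,0],[0,0.0369,0.0189,0,0,0],[0,0.0392,0.025,0,0,0],[0,0.0404,0.0315,0,0,0]],
])

```text
time_s: 9.05
eef_pos: [0.5824, -0.1278, 0.0483]
tcp_rot: [-3.141, 0.001, 1.418]
force: [-6.4, 1.4, 5.6]
width: 0.016
```

Run:
```python
from cell import env
from h import *
d,C=grab(env,"wrist","w10"); s=env.observe(); print(s['eef_pos'],s['tcp_rot'],s['force'],s['wrist_torque'],s['width'])
```

```text
[ 0.58245333 -0.1277881   0.04749696] [-3.14074303e+00  7.30401862e-04  1.41804316e+00] [-5.82468157  0.85061543  2.67775993] [0.11047892 1.14430332 0.05786068] 0.016020761653160066
```

View pics/w10.png

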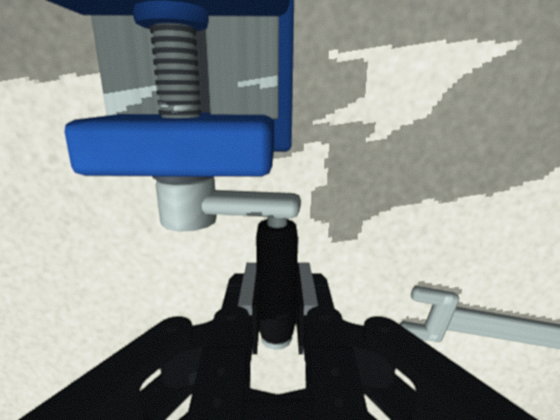

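```bash
python3 arc.py 1.46 0.12 8
```

```text
[0, 0.0002, 0.0046, 0, 0, 0], [0, -0.0001, 0.0091, 0, 0, 0], [0, -0.0009, 0.0136, 0, 0, 0], [0, -0.0023, 0.0179, 0, 0, 0], [0, -0.0042, 0.0221, 0, 0, 0], [0, -0.0066, 0.0259, 0, 0, 0], [0, -0.0094, 0.0295, 0, 0, 0], [0, -0.0127, 0.0327, 0, 0, 0], 2.42
```

drive_tool([
  [[0,0.0002,0.0046,0,0,0],[0,-0.0001,0.0091,0,0,0],[0,-0.0009,0.0136,0,0,0],[0,-0.0023,0.0179,0,0,0],[0,-0.0042,0.0221,0,0,0],[0,-0.0066,0.0259,0,0,0],[0,-0.0066,0.0259,0,0,0]],
])

```text
time_s: 9.98
eef_pos: [0.5774, -0.1269, 0.0237]
tcp_rot: [3.139, 0.001, 1.418]
force: [-5.1, 0.1, 8.9]
width: 0.0158
```

Run:
```python
from cell import env
from h import *
d,C=grab(env,"wrist","w11"); s=env.observe(); print(s['eef_pos'],s['tcp_rot'],s['force'],s['wrist_torque'],s['width'])
```

```text
[ 0.5774362  -0.1269203   0.02366394] [3.13861928e+00 8.31689363e-04 1.41804785e+00] [-5.60273915  0.02616724  7.59736148] [0.16377959 1.13790146 0.04109057] 0.01572781800798267
```

View pics/w11.png

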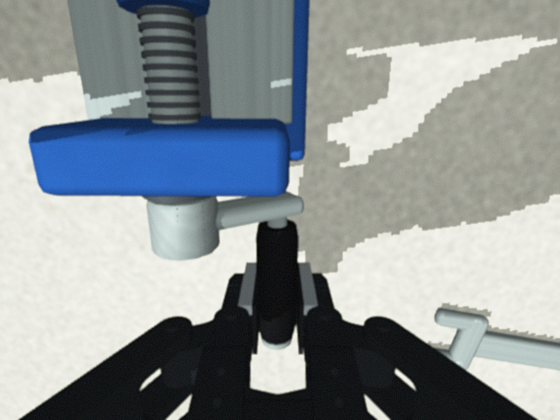

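drive_tool([
  [[0,-0.002,0.0027,0,0,0],[0,-0.005,0.0058,0,0,0],[0,-0.005,0.0058,0,0,0],[0,-0.005,0.0058,0,0,0]],
])

```text
time_s: 10.52
eef_pos: [0.5741, -0.1264, 0.0187]
tcp_rot: [3.135, 0.001, 1.418]
force: [-5.3, -0.5, 11.5]
width: 0.0158
```

Run:
```python
from cell import env
from h import *
d,C=grab(env,"wrist","w12"); s=env.observe(); print(s['eef_pos'],s['tcp_rot'],s['force'],s['wrist_torque'],s['width'])
```

```text
[ 0.57413356 -0.12633337  0.01874514] [3.13505383e+00 6.22683566e-04 1.41784975e+00] [-5.13813395  0.67796919 11.64738533] [0.11130517 0.94708699 0.03342166] 0.015560365385182157
```

drive_tool([
  [[0,-0.003,0.003,0,0,0],[0,-0.003,0.003,0,0,0],[0,-0.003,0.003,0,0,0]],
])

```text
time_s: 10.95
eef_pos: [0.572, -0.126, 0.0162]
tcp_rot: [3.133, 0.001, 1.418]
force: [-4.2, -1.0, 12.8]
width: 0.0156
```

Run:
```python
from cell import env
from h import *
d,C=grab(env,"wrist","w13"); s=env.observe(); print(s['eef_pos'],s['tcp_rot'],s['force'],s['wrist_torque'],s['width'])
```

```text
[ 0.57196857 -0.12596067  0.01619462] [3.13331579e+00 5.37971817e-04 1.41780282e+00] [-4.4128024   0.0434595  13.04850582] [ 0.13242339  0.93631392 -0.00719682] 0.01583149870737284
```

drive_tool([
  [[0,0.002,-0.001,0,0,0],[0,0.002,-0.001,0,0,0],[0,0.002,-0.02,0,0,0],[0,0.002,-0.08,0,0,0],[0,0.002,-0.14,0,0,0],[0.04,-0.01,-0.2,0,0,0],[0.1,-0.02,-0.21,0,0,0],[0.15,-0.026,-0.21,0,0,0],[0.182,-0.026,-0.21,0,0,0],[0.182,-0.026,-0.21,0,0,0],[0.182,-0.026,-0.21,0,0,0]],
], claw=48)

```text
time_s: 12.38
eef_pos: [0.5705, 0.0569, 0.2225]
tcp_rot: [3.141, 0.001, 1.417]
force: [0.1, -0.2, -0.2]
width: 0.0413
```

Run:
```python
from cell import env
from h import *
d,C=grab(env,"wrist","w14"); s=env.observe(); print(s['eef_pos'],s['tcp_rot'],s['force'],s['wrist_torque'],s['width'])
grab(env,"top","t14")
```

```text
[0.5704992  0.05626943 0.22227251] [3.14114722e+00 1.44382008e-03 1.41540685e+00] [ 0.13776932 -0.09672279  0.83828636] [0.04033404 0.03069983 0.0123777 ] 0.04091115043973802
```

View pics/w14.png

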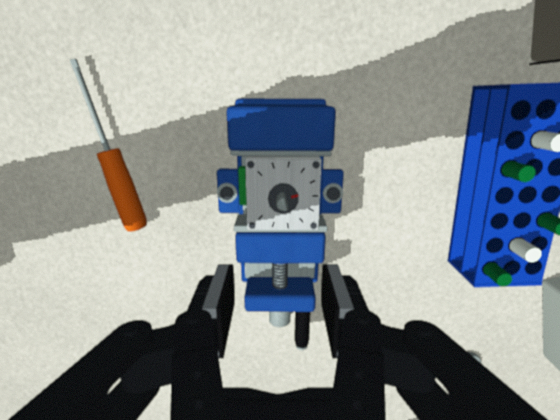

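Run:
```python
from h import *
d,C=load("w14")
p=d['image'][140:260,220:345];cv2.imwrite("pics/w14c.png",cv2.resize(np.clip(p.astype(float)*1.4,0,255).astype(np.uint8),None,fx=5,fy=5,interpolation=cv2.INTER_CUBIC)[:,:,::-1])
im=d['image'].astype(int); r=im[...,0]-np.maximum(im[...,1],im[...,2]); k=((r>25)).astype(np.uint8)[140:260,220:345]
n,l,st,c=cv2.connectedComponentsWithStats(k); print([(st[i].tolist(),(c[i]+[220,140]).tolist()) for i in range(1,n)])
```

```text
[([71, 54, 8, 5, 27], [294.14814814814815, 195.77777777777777])]
```

View pics/w14c.png

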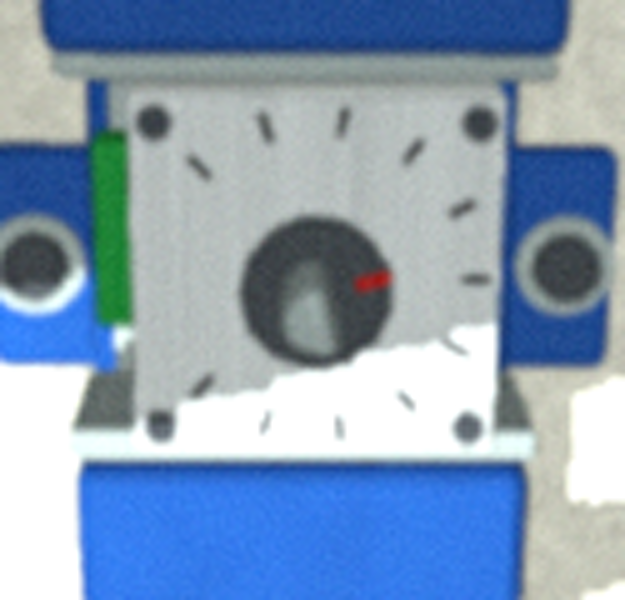

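Run:
```python
from h import *
d,C=load("w14")
c=onz(d,C,283.4,198.3,.102); m=onz(d,C,294.15,195.8,.102); v=m-c
print(c,m,np.linalg.norm(v),np.degrees(np.arctan2(v[1],v[0])))
# unit plate corners z=.092 screws
P=[onz(d,C,220+x/5,140+y/5,.092)[:2] for x,y in [(153,123),(480,122),(468,428),(161,426)]]
print(np.round(P,4),np.mean(P,0))
for i in range(4): e=P[(i+1)%4]-P[i]; print(np.linalg.norm(e),np.degrees(np.arctan2(e[1],e[0])))
t,T=load("t14"); print(onz(t,T,171,237,.034))
```

```text
[0.57666941 0.05842942 0.102     ] [0.58572306 0.05920122 0.102     ] 0.009086482209076926 4.872557016634713
[[0.5539 0.0884]
 [0.6074 0.0802]
 [0.5989 0.0265]
 [0.5457 0.0352]] [0.57645516 0.0575684 ]
0.054105167836491476 -8.620628414283956
0.05437713865535874 -98.90231425010238
0.053975406912387135 170.79307361152104
0.0538243386417771 81.23593179560181
[0.50511747 0.29258414 0.034     ]
```

Run:
```python
from cell import env
from h import *
s=env.observe(); print(s['qpos'],s['tcp_rot'],s['eef_pos'],shift(s,[.505,.28,.20]))
```

```text
[ 0.12500554  0.5254629  -0.41096664  1.64945995  0.23945459  1.01685505
 -0.51911856] [3.14132006e+00 1.33758487e-03 1.41496802e+00] [0.57049861 0.05610556 0.2221401 ] [ 0.21104573 -0.09945901  0.02183071]
```

drive_tool([
  [[0.211,-0.1,0.02,0,0,7],[0.211,-0.1,0.02,0,0,7],[0.211,-0.1,0.02,0,0,7],[0.211,-0.1,0.02,0,0,7],[0.211,-0.1,0.02,0,0,7],[0.211,-0.1,0.02,0,0,7],[0.211,-0.1,0.02,0,0,7]],
], claw=80)

```text
time_s: 13.35
eef_pos: [0.505, 0.2795, 0.2021]
tcp_rot: [3.14, 0.001, 0.803]
force: [0.8, -0.6, 0.0]
width: 0.0686
```

Run:
```python
from cell import env
from h import *
d,C=grab(env,"wrist","w15"); s=env.observe(); print(s['eef_pos'],s['tcp_rot'],s['qpos'],s['width'])
im=d['image'].astype(int); r=im[...,0]-np.maximum(im[...,1],im[...,2]); k=((r>40)).astype(np.uint8)
n,l,st,c=cv2.connectedComponentsWithStats(k); print([(st[i].tolist(),c[i].round(1).tolist()) for i in range(1,n) if st[i][4]>8])
```

```text
[0.5048316  0.27981326 0.2021228 ] [3.14056717e+00 3.15033353e-04 8.03298718e-01] [-0.38218108  0.53518245 -0.25433633  1.66796508  0.1587363   0.95874255
 -1.4614069 ] 0.06812235519109643
[([267, 172, 21, 6, 85], [277.2, 174.3]), ([518, 319, 5, 5, 13], [520.0, 321.0]), ([306, 332, 59, 55, 1243], [336.7, 359.2])]
```

View pics/w15.png

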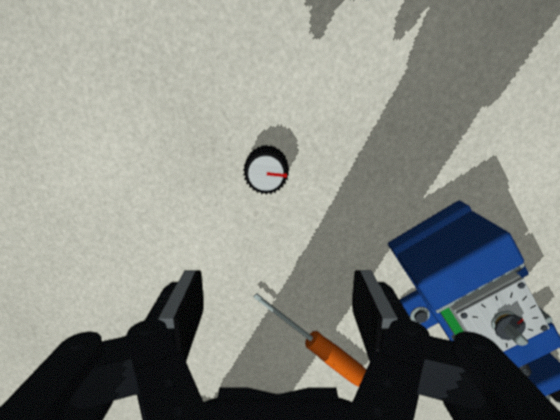

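Run:
```python
from h import *
d,C=load("w15")
im=d['image'].astype(int); sub=im[140:205,235:300]
r=sub[...,0]-np.maximum(sub[...,1],sub[...,2])
dark=(sub.max(2)<70).astype(np.uint8)
# cap = light or red region enclosed by the dark ring
cs,h=cv2.findContours(dark,cv2.RETR_CCOMP,cv2.CHAIN_APPROX_NONE)
for c,hh in zip(cs,h[0]):
    if cv2.contourArea(c)>80: e=cv2.fitEllipse(c); print(cv2.contourArea(c),hh[3],np.array(e[0])+[235,140],e[1])
ys,xs=np.nonzero(r>40); w=r[ys,xs]; P=np.c_[xs+235,ys+140].astype(float)
vx,vy,x0,y0=cv2.fitLine(P.astype(np.float32),cv2.DIST_L2,0,.01,.01).ravel(); t=(P-[x0,y0])@[vx,vy]; a=np.array([x0,y0])+t.min()*np.array([vx,vy]); b=np.array([x0,y0])+t.max()*np.array([vx,vy])
A=onz(d,C,*a,.034);B=onz(d,C,*b,.034); print(a,b,A,B,np.degrees(np.arctan2(*(B-A)[1::-1])),np.linalg.norm(B-A))
cv2.imwrite("pics/w15c.png",cv2.resize(d['image'][140:205,235:300],None,fx=9,fy=9,interpolation=cv2.INTER_CUBIC)[:,:,::-1])
```

```text
495.5 -1 [265.85659027 169.84839821] (40.84729766845703, 45.02660369873047)
[266.87536937 173.40478414] [286.9832556  175.18873306] [0.50729587 0.29538499 0.034     ] [0.51981168 0.2809072  0.034     ] -49.15713226982155 0.01913770815004378
```

View pics/w15c.png

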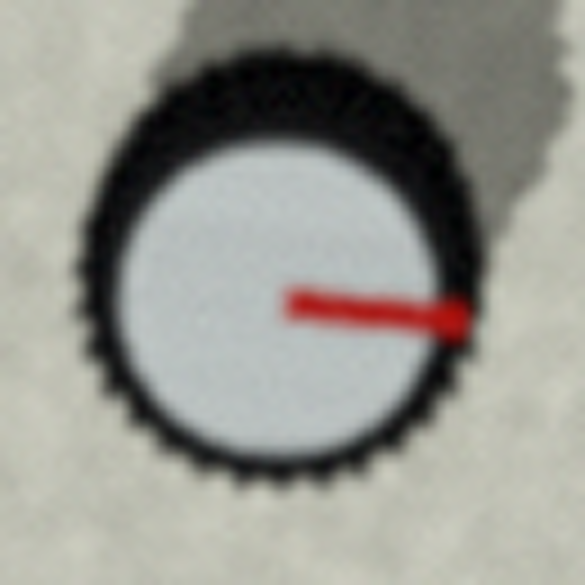

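Run:
```python
from cell import env
from h import *
d,C=load("w15")
q=lambda x,y: onz(d,C,235+(x+.5)/9-.5,140+(y+.5)/9-.5,.034)
c=q(277.5,299); a=q(288,304); b=q(470,320)
print(c,np.linalg.norm(q(438,299)-q(117,299)),[np.degrees(np.arctan2(*(b-o)[1::-1])) for o in (a,c)])
s=env.observe(); print(s['tcp_rot'],[shift(s,[c[0],c[1],z]) for z in (.09,0.008)])
```

```text
[0.50670793 0.29679306 0.034     ] 0.03375362304640224 [np.float64(-49.11008541819929), np.float64(-50.3341215140684)]
[3.14056717e+00 3.15033353e-04 8.03298718e-01] [array([ 0.01355764, -0.01055437,  0.11210777]), array([ 0.01358347, -0.01063845,  0.19410772])]
```

drive_tool([
  [[0.0135,-0.0105,0.06,0,0,0],[0.0135,-0.0105,0.11,0,0,0],[0.0135,-0.0105,0.15,0,0,0],[0.0135,-0.0105,0.18,0,0,0],[0.0135,-0.0105,0.18,0,0,0],[0.0135,-0.0105,0.18,0,0,0]],
])

```text
time_s: 14.15
eef_pos: [0.5066, 0.2992, 0.0233]
tcp_rot: [3.141, -0.002, 0.806]
force: [-0.7, -0.6, 0.9]
width: 0.0682
```

Run:
```python
from cell import env
from h import *
d,C=grab(env,"wrist","w16"); s=env.observe(); print(s['eef_pos'],s['tcp_rot'],s['force'],s['width'])
s,S=grab(env,"side","s16")
c=cv2.resize(s['image'][280:420,200:360],None,fx=4,fy=4,interpolation=cv2.INTER_CUBIC);cv2.imwrite("pics/s16c.png",c[:,:,::-1])
```

```text
[0.506802   0.2995138  0.02375209] [ 3.14077249 -0.00326744  0.80631909] [0.28766462 0.60733756 0.83166906] 0.06817144512040599
```

View pics/w16.png

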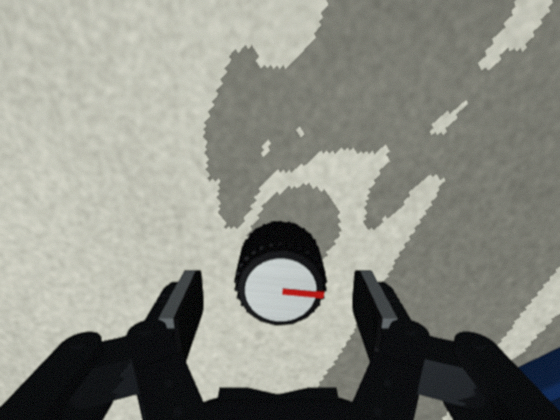

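View pics/s16c.png

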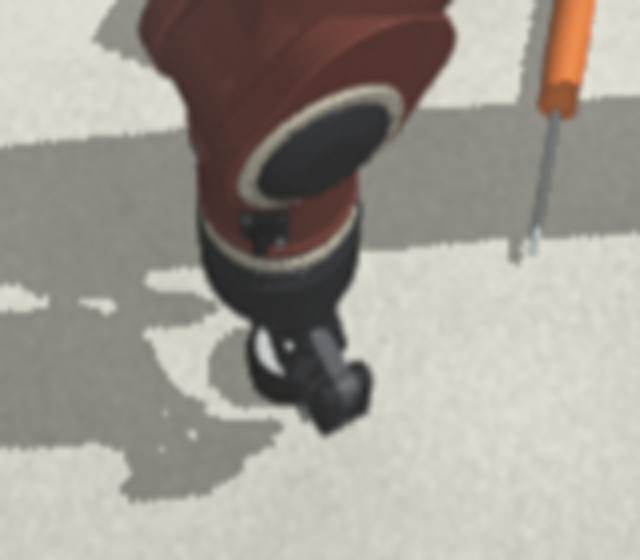

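Run:
```python
from h import *
s,S=load("s16"); import pickle; T=pickle.load(open("pics/s16.pkl","rb"))[1]
for z in (.02,.01,0,-.01,-.02):
    print(z,[np.round((np.array(proj(s,S,(T@[x,y,z,1])[:3]))-[200,280])*4) for y in (-.034,-.045) for x in (-.011,.011)])
d,C=load("w16")
print(proj(d,C,[.5067,.2968,.034]))
```

```text
0.02 [array([331., 409.]), array([295., 430.]), array([341., 428.]), array([305., 449.])]
0.01 [array([331., 403.]), array([294., 424.]), array([341., 421.]), array([305., 443.])]
0 [array([331., 396.]), array([294., 417.]), array([342., 415.]), array([305., 436.])]
-0.01 [array([331., 390.]), array([294., 411.]), array([342., 408.]), array([304., 430.])]
-0.02 [array([332., 383.]), array([294., 404.]), array([342., 402.]), array([304., 423.])]
(np.float64(280.372068762656), np.float64(289.9828783878602))
```

drive_tool([
  [[0.0,0.0015,0.008,0,0,0],[0.0,0.0015,0.014,0,0,0],[0.0,0.0015,0.017,0,0,0],[0.0,0.0015,0.017,0,0,0]],
])

```text
time_s: 14.75
eef_pos: [0.5061, 0.2982, 0.0047]
tcp_rot: [-3.141, 0.001, 0.808]
force: [-0.1, -0.4, 0.1]
width: 0.0682
```

Run:
```python
from cell import env
from h import *
d,C=grab(env,"wrist","w17"); s=env.observe(); print(s['eef_pos'],s['tcp_rot'],s['force'],s['width'])
```

```text
[0.50629647 0.29827755 0.00487955] [-3.14145281e+00  2.74540749e-04  8.07579894e-01] [ 0.13566232  0.60775261 -0.53720493] 0.06831501796229097
```

View pics/w17.png

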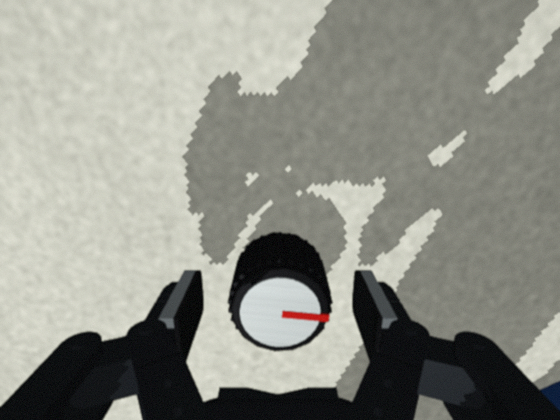

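drive_tool([
  [[0.0,0.001,0.003,0,0,0],[0.0,0.001,0.003,0,0,0]],
])

```text
time_s: 15.05
eef_pos: [0.5072, 0.2973, 0.0019]
tcp_rot: [3.141, 0.0, 0.807]
force: [0.3, 0.5, -0.3]
width: 0.0684
```

drive_tool([
  [[0.0,0.0,0.0,0,0,0],[0.0,0.0,0.0,0,0,0],[0.0,0.0,0.0,0,0,0],[0.0,0.0,0.0,0,0,0],[0.0,0.0,0.0,0,0,0]],
], claw=20)

```text
time_s: 15.68
eef_pos: [0.5075, 0.2978, 0.0025]
tcp_rot: [3.141, -0.001, 0.807]
force: [-0.1, -0.6, 4.7]
width: 0.0423
```

Run:
```python
from cell import env
from h import *
d,C=grab(env,"wrist","w18"); s=env.observe(); print(s['eef_pos'],s['tcp_rot'],s['force'],s['width'])
p=d['image'][200:370,190:370];cv2.imwrite("pics/w18c.png",cv2.resize(p,None,fx=3.5,fy=3.5,interpolation=cv2.INTER_CUBIC)[:,:,::-1])
```

```text
[0.50749535 0.29780954 0.00247244] [ 3.14143837e+00 -1.05283477e-03  8.07357759e-01] [-0.07092006 -0.27199207  4.54865568] 0.04249828925809955
```

View pics/w18c.png

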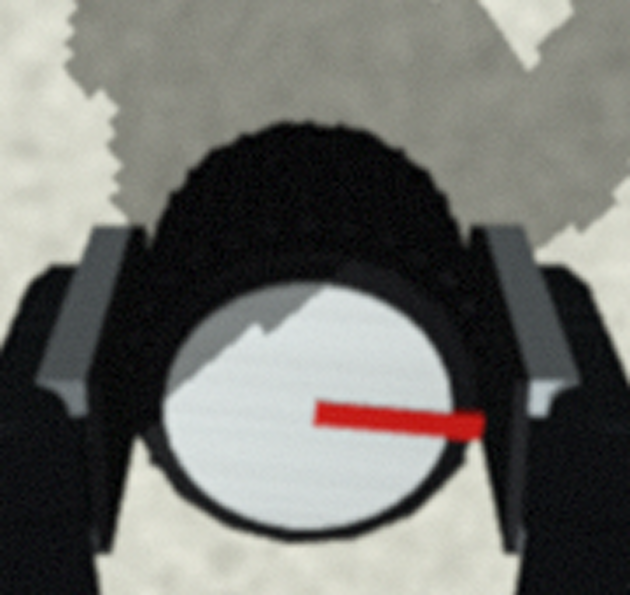

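Run:
```python
from cell import env
from h import *
d,C=load("w18")
q=lambda x,y: onz(d,C,190+(x+.5)/3.5-.5,200+(y+.5)/3.5-.5,.034)
c=q(308,406); a=q(317,412); b=q(485,427)
print(c,np.linalg.norm(q(451,406)-q(163,406)),[np.degrees(np.arctan2(*(b-o)[1::-1])) for o in (a,c)])
s=env.observe(); print(np.degrees(s['tcp_rot']))
T=pose(s); print(np.linalg.inv(T)@np.append(c,1))
```

```text
[0.50737946 0.29714006 0.034     ] 0.03329768045722402 [np.float64(-49.76630178530292), np.float64(-51.71321795855155)]
[ 1.79991160e+02 -6.03229886e-02  4.62581921e+01]
[-5.30608091e-04  3.84032984e-04 -3.15280768e-02  1.00000000e+00]
```

Run:
```python
from cell import env
from h import *
s=env.observe(); print(shift(s,[.588,-.0004,.17]))
```

```text
[-0.15960714  0.26437248 -0.16765491]
```

drive_tool([
  [[0,0,-0.01,0,0,0],[0,0,-0.04,0,0,0],[0,0,-0.08,0,0,0],[0,0,-0.08,0,0,0]],
])

```text
time_s: 16.23
eef_pos: [0.5089, 0.2987, 0.0852]
tcp_rot: [3.14, -0.006, 0.807]
force: [0.9, -0.1, -0.5]
width: 0.0421
```

drive_tool([
  [[0,0,-0.05,0,0,0],[0,0,-0.088,0,0,-2],[-0.04,0.07,-0.088,0,0,-4],[-0.08,0.13,-0.088,0,0,-6],[-0.12,0.19,-0.088,0,0,-8],[-0.16,0.264,-0.088,0,0,-10],[-0.16,0.264,-0.088,0,0,-11],[-0.16,0.264,-0.088,0,0,-11],[-0.16,0.264,-0.088,0,0,-11],[-0.16,0.264,-0.088,0,0,-11]],
])

```text
time_s: 17.48
eef_pos: [0.5865, 0.0018, 0.1698]
tcp_rot: [-3.141, -0.001, 1.771]
force: [-0.1, 1.2, -0.4]
width: 0.042
```

Run:
```python
from cell import env
from h import *
d,C=grab(env,"wrist","w19"); s=env.observe(); print(s['eef_pos'],np.degrees(s['tcp_rot']),s['qpos'],s['force'],s['width'])
p=d['image'][100:370,190:370];cv2.imwrite("pics/w19c.png",cv2.resize(p,None,fx=2.2,fy=2.2,interpolation=cv2.INTER_CUBIC)[:,:,::-1])
```

```text
[0.58670175 0.00171554 0.16999583] [-1.79979423e+02 -5.68581339e-02  1.01468533e+02] [ 0.2870845   0.62497643 -0.53261846  1.67292435  0.37344852  0.94721337
 -0.18372635] [ 0.49588597  0.19616329 -0.65624453] 0.04267017203222051
```

View pics/w19.png

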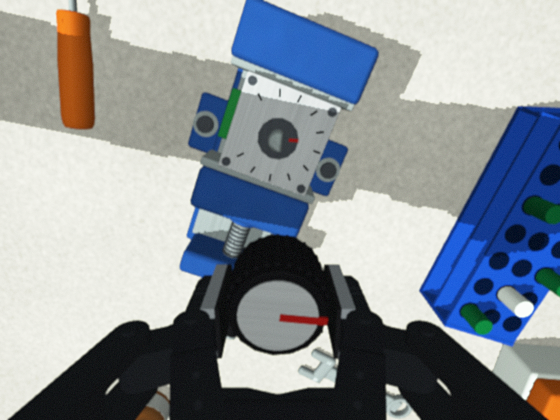

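Run:
```python
from h import *
d,C=load("w19")
a=cv2.resize(d['image'][110:170,245:315],None,fx=9,fy=9,interpolation=cv2.INTER_CUBIC);cv2.imwrite("pics/w19a.png",np.clip(a[:,:,::-1].astype(float)*1.3,0,255).astype(np.uint8))
a=cv2.resize(d['image'][225:360,220:345],None,fx=4.5,fy=4.5,interpolation=cv2.INTER_CUBIC);cv2.imwrite("pics/w19b.png",np.clip(a[:,:,::-1].astype(float)*1.3,0,255).astype(np.uint8))
```

```text
(no output)
```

View pics/w19a.png

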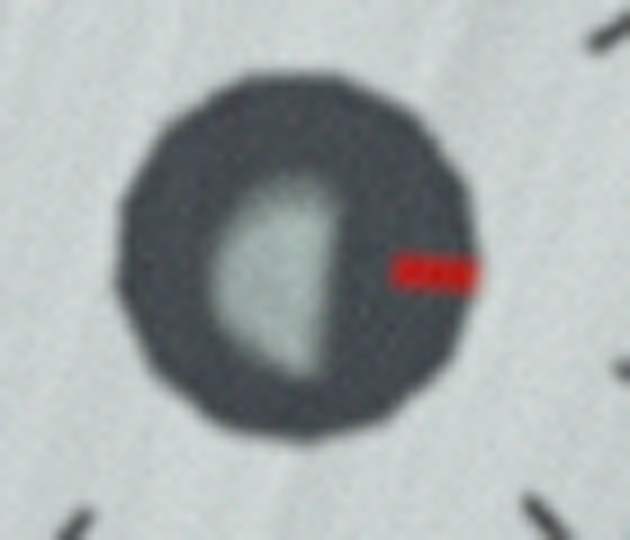

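View pics/w19b.png

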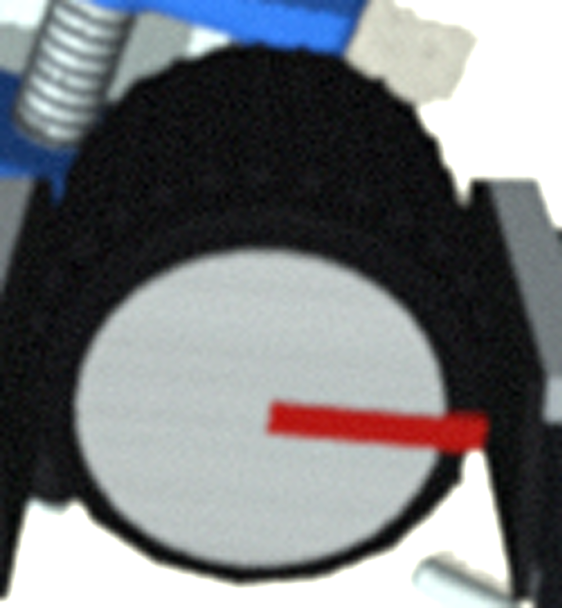

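Run:
```python
from cell import env
from h import *
d,C=load("w19"); import pickle; T=pickle.load(open("pics/w19.pkl","rb"))[1]
q=lambda x,y: onz(d,C,245+(x+.5)/9-.5,110+(y+.5)/9-.5,.102)
c=q(297.5,264.5); a=q(392,271);b=q(480,276)
an=lambda v:np.degrees(np.arctan2(v[1],v[0]))
print("seat",c,"dia",np.linalg.norm(q(478,262)-q(117,262)),an(b-a),an((a+b)/2-c), an(np.cross([0,0,1],onz(d,C,245+318/9,110+380/9,.118)-onz(d,C,245+335/9,110+200/9,.118))))
zt=T[2,3]-.0025+.034
k=lambda x,y: onz(d,C,220+(x+.5)/4.5-.5,225+(y+.5)/4.5-.5,zt)
c2=k(260,408); a=k(272,417); b=k(485,433)
print("knob",c2,"dia",np.linalg.norm(k(445,408)-k(75,408)),an(b-a),an(b-c2),"in tool",np.linalg.inv(T)@np.append(c2,1))
print("linepoint nearest", a)
tool=T[:3,3]; print("dTCP to seat in tool", T[:3,:3].T@(c-tool))
# shaft tip centre check (z=.118)
```

```text
seat [0.57616903 0.05794411 0.102     ] dia 0.025098994939915666 8.295629570654782 7.8364999748546875 6.244037214853242
knob [0.58777075 0.00088047 0.20130311] dia 0.03327110586073616 6.465867897426991 4.069754740844016 in tool [-0.00108106  0.00102675 -0.03150235  1.        ]
linepoint nearest [5.89021083e-01 1.58500665e-04 2.01303110e-01]
dTCP to seat in tool [0.05701081 0.00107042 0.06788226]
```

drive_tool([
  [[0.03,0.0002,0.0,0,0,-0.2],[0.0578,0.0004,0.0,0,0,-0.2],[0.0578,0.0004,0.01,0,0,-0.2],[0.0578,0.0004,0.02,0,0,-0.2],[0.0578,0.0004,0.03,0,0,-0.2],[0.0578,0.0004,0.038,0,0,-0.2],[0.0578,0.0004,0.042,0,0,-0.2],[0.0578,0.0004,0.042,0,0,-0.2]],
])

```text
time_s: 18.52
eef_pos: [0.5763, 0.0559, 0.1277]
tcp_rot: [-3.141, -0.0, 1.784]
force: [-0.4, 0.4, -0.9]
width: 0.0425
```

Run:
```python
from cell import env
from h import *
d,C=grab(env,"wrist","w20"); s=env.observe(); print(s['eef_pos'],np.degrees(s['tcp_rot']),s['force'],s['wrist_torque'],s['width'])
x,S=grab(env,"side","s20")
c=cv2.resize(x['image'][190:310,210:340],None,fx=4.5,fy=4.5,interpolation=cv2.INTER_CUBIC);cv2.imwrite("pics/s20c.png",c[:,:,::-1])
```

```text
[0.57651112 0.0561005  0.12809285] [ 1.79986142e+02 -8.44739190e-03  1.02244248e+02] [ 0.38711518 -0.04541668  1.12341175] [-0.01012983  0.02572636 -0.0093848 ] 0.04231333721160664
```

View pics/s20c.png

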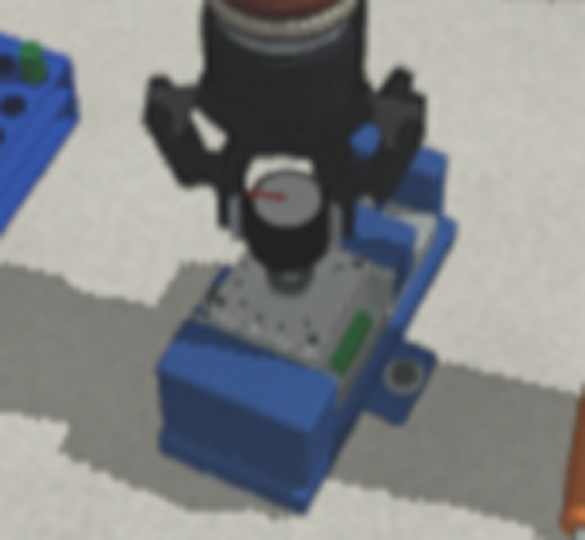

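drive_tool([
  [[0.0027,-0.0007,0.0,0,0,0],[0.0027,-0.0007,0.0,0,0,0],[0.0027,-0.0007,0.0,0,0,0]],
])

```text
time_s: 19.0
eef_pos: [0.5752, 0.0587, 0.1282]
tcp_rot: [3.141, -0.0, 1.785]
force: [-0.4, 0.3, -0.2]
width: 0.0423
```

Run:
```python
from cell import env
from h import *
d,C=grab(env,"wrist","w21"); s=env.observe(); print(s['eef_pos'],np.degrees(s['tcp_rot']),s['force'],s['wrist_torque'],s['width'])
p=d['image'][150:360,180:380];cv2.imwrite("pics/w21c.png",cv2.resize(np.clip(p*1.3,0,255).astype(np.uint8),None,fx=2.8,fy=2.8,interpolation=cv2.INTER_CUBIC)[:,:,::-1])
```

```text
[0.57513542 0.05866982 0.12813972] [1.79990503e+02 2.30234044e-03 1.02264834e+02] [-1.30539492 -0.3389654  -0.12909673] [-0.01527945  0.0394087   0.03738644] 0.04225613431682113
```

View pics/w21c.png

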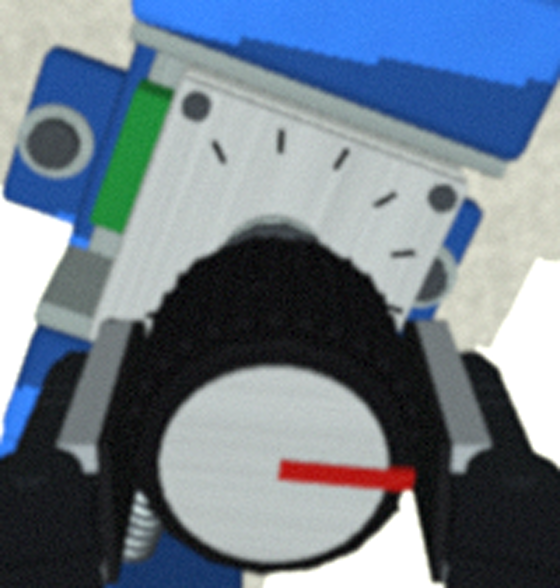

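drive_tool([
  [[0,0,0.004,0,0,0],[0,0,0.007,0,0,0],[0,0,0.01,0,0,0],[0,0,0.012,0,0,0],[0,0,0.014,0,0,0],[0,0,0.014,0,0,0]],
])

```text
time_s: 19.8
eef_pos: [0.575, 0.0586, 0.1139]
tcp_rot: [-3.141, -0.0, 1.785]
force: [1.0, -0.5, -0.5]
width: 0.0422
```

Run:
```python
from cell import env
from h import *
s=env.observe(); print(s['eef_pos'],np.degrees(s['tcp_rot']),s['force'],s['wrist_torque'],s['width'])
```

```text
[0.57503909 0.05863293 0.11390506] [-1.79987416e+02 -5.28953335e-03  1.02257260e+02] [ 1.0211135  -0.47158123 -0.45784348] [-0.10107995 -0.01203913 -0.0231884 ] 0.04221412350489471
```

drive_tool([
  [[0,0,0.003,0,0,0],[0,0,0.006,0,0,0],[0,0,0.0095,0,0,0],[0,0,0.0095,0,0,0]],
])

```text
time_s: 20.3
eef_pos: [0.5751, 0.0587, 0.1045]
tcp_rot: [-3.141, 0.0, 1.785]
force: [-0.1, -0.9, -0.4]
width: 0.042
```

Run:
```python
from cell import env
from h import *
s=env.observe(); print(s['eef_pos'],np.degrees(s['tcp_rot']),s['force'],s['wrist_torque'],s['width'])
```

```text
[0.57512752 0.05865203 0.10453905] [-1.79994067e+02  9.57178753e-04  1.02257177e+02] [-0.13052205 -0.90645137 -0.39003317] [ 0.02545302 -0.01363174  0.00760858] 0.04196921909258981
```

drive_tool([
  [[0,0,0.001,0,0,0],[0,0,0.002,0,0,0],[0,0,0.002,0,0,0]],
])

```text
time_s: 20.68
eef_pos: [0.5752, 0.0587, 0.1029]
tcp_rot: [3.141, 0.0, 1.785]
force: [-1.2, -0.2, 4.7]
width: 0.0423
```

drive_tool([
  [[0,0,0.001,0,0,0],[0,0,0.002,0,0,0],[0,0,0.002,0,0,0]],
])

```text
time_s: 21.05
eef_pos: [0.5752, 0.0587, 0.1011]
tcp_rot: [3.141, 0.0, 1.785]
force: [-1.9, -0.9, 5.9]
width: 0.0422
```

Run:
```python
from cell import env
from h import *
d,C=grab(env,"wrist","w22"); 
s=env.observe(); print(s['eef_pos'],np.degrees(s['tcp_rot']),s['force'],s['wrist_torque'],s['width'])
```

```text
[0.57521385 0.05867621 0.10115497] [1.79976748e+02 1.37391998e-02 1.02255441e+02] [-1.56379429 -0.08787623  6.86016081] [-0.13252276  0.44901311 -0.02368938] 0.04214818396228179
```

View pics/w22.png

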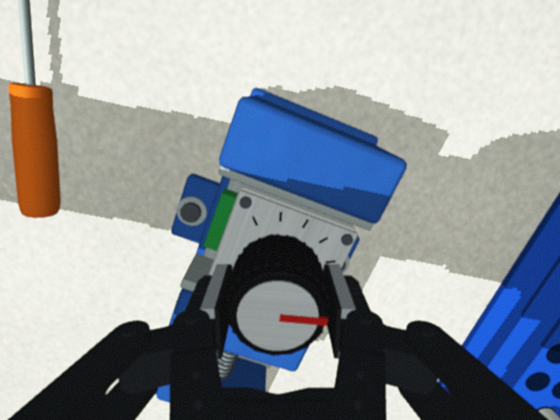

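drive_tool([
  [[0,0,0.001,0,0,0],[0,0,0.002,0,0,0],[0,0,0.002,0,0,0]],
])

```text
time_s: 21.48
eef_pos: [0.5753, 0.0587, 0.1003]
tcp_rot: [3.141, 0.001, 1.785]
force: [-4.4, -1.9, 11.7]
width: 0.0422
```

drive_tool([
  [[0,0,0.001,0,0,0],[0,0,0.002,0,0,0],[0,0,0.002,0,0,0]],
])

```text
time_s: 21.85
eef_pos: [0.5753, 0.0587, 0.1001]
tcp_rot: [3.14, 0.002, 1.785]
force: [-6.5, -2.1, 22.8]
width: 0.0424
```

drive_tool([
  [[0,0,0.001,0,0,0],[0,0,0.002,0,0,0],[0,0,0.002,0,0,0]],
])

```text
time_s: 22.22
eef_pos: [0.5754, 0.0587, 0.0999]
tcp_rot: [3.14, 0.003, 1.785]
force: [-10.2, -3.2, 32.4]
width: 0.0421
```

drive_tool([
  [[0,0,-0.001,0,0,0],[0,0,-0.002,0,0,0],[0,0,-0.002,0,0,0],[0,0,-0.002,0,0,0]],
])

```text
time_s: 22.72
eef_pos: [0.5753, 0.0587, 0.1001]
tcp_rot: [3.14, 0.002, 1.785]
force: [-6.8, -2.3, 22.4]
width: 0.0424
```

Run:
```python
from cell import env
from h import *
d,C=grab(env,"wrist","w23"); x,S=grab(env,"side","s23"); t,_=grab(env,"top","t23")
s=env.observe(); print(s['eef_pos'],np.degrees(s['tcp_rot']),s['force'],s['wrist_torque'],s['width'],s['time_s'])
c=cv2.resize(x['image'][170:310,210:350],None,fx=4.2,fy=4.2,interpolation=cv2.INTER_CUBIC);cv2.imwrite("pics/s23c.png",c[:,:,::-1])
```

```text
[0.57532213 0.05868365 0.10006783] [1.79922306e+02 1.10032364e-01 1.02247258e+02] [-5.91966349 -2.50025181 22.73695359] [-0.51093615  1.54471775 -0.02848161] 0.04237514260985417 22.875
```

View pics/s23c.png

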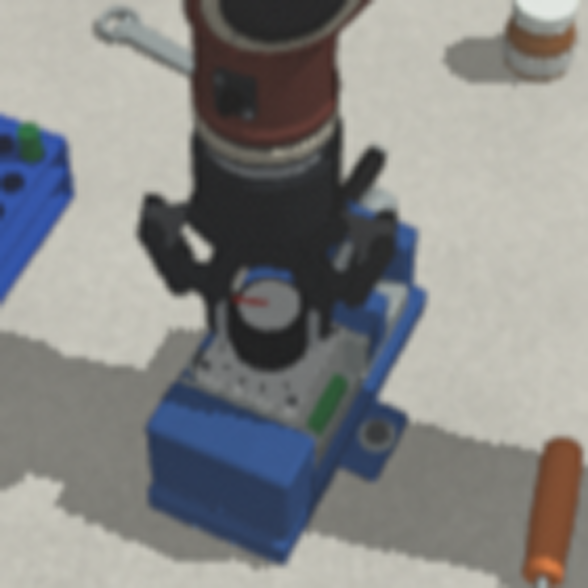

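View pics/w23.png

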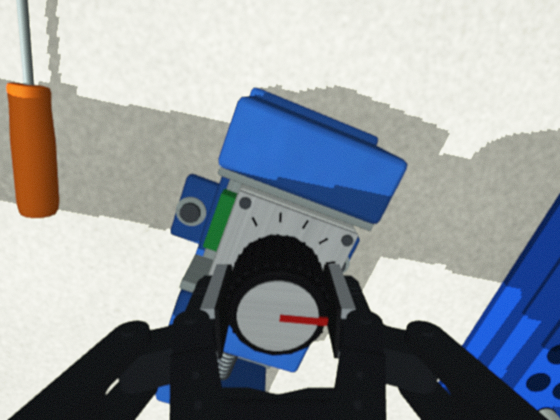

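View pics/t23.png

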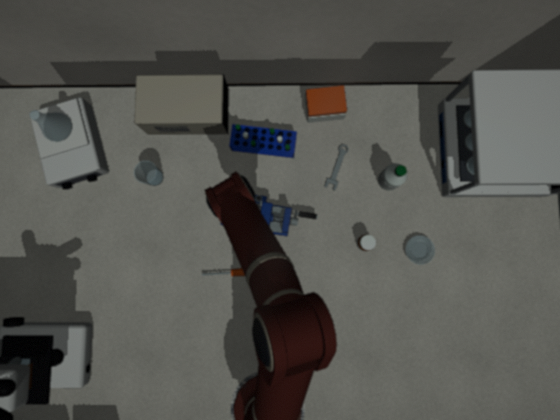

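Run:
```python
from cell import env
print(env.job_done()); s=env.observe(); print(s['eef_pos'],s['force'],s['width'],s['time_s'])
```

```text
the job is handed in; nothing more can be done
None
the job is handed in; nothing more can be done
```

I cranked the vise tight, put the knob on the shaft with the flats matched, and handed the job in at about 22.9 s while still holding it pushed in. `job_done()` gave no verdict, and no state could be read after it.

**Vise:** I turned the crank from about -2.1 to about 2.33 rad, worked out from how far the handle moved. Afterwards the unit sat between both jaws at -8.7°, the same angle as the vise.

**Knob:** Before I lowered it, the knob pointer measured about 6.5° and the mark on the shaft about 6 to 8°. It went over the shaft with no noticeable vertical force.

**Push:** The spring force began where the knob should seat, then a hard stop came about 4 mm lower. The last reading was about 23 N down, with a peak of about 32 N just before I eased off. The knob was still gripped, at 42 mm opening. The sideways force on the tool at that point was about 6 N.

**Other things on the bench:** In the last top picture, the ones still in view look where they were. The arm covers part of the screwdriver there, but the side and wrist pictures still show it.

**What disagreed:**
- **Fingertip position:** The fingertips stood about 9 mm behind the reported TCP, not 19 mm ahead of it as stated. My first close therefore landed on top of the crank handle and gripped nothing, with about 5 N of contact. I regripped lower and used the measured offset from then on.
- **Handle height:** My first estimate from the fixed cameras was about 10 mm too low, so I used the wrist camera's instead.

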